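Shut down the haircut kit on the balcony shelf

TASK

The haircut is over: shut the kit down with three light fingertip touches, in this order. First press the white button on the red trimmer all the way in, then the yellow button on the grey charging box all the way in, and last push the flip lid of the round aluminium case fully shut. Press gently, never pick anything up, leave the trimmer and the case where they stand, and do not disturb the comb, the hair clip or the bottle.

Things in the scene. Friction and masses are not known exactly. Their poses are not given: they have to be found in the camera images.
- trimmer: red hair trimmer, loose, 0.2 to 0.4 kg, lying flat on the turquoise shelf with its white button facing up; body 125 x 42 x 32 mm, with a black and steel cutting head to 97 mm from the origin at its +x end. Origin: centre of the red body's underside, on the shelf; x along the trimmer, z up
- trimmer_key_top (a point): centre of the top face of the white round button (20 mm across), over the middle of the trimmer; 47 mm above the shelf before pressing, moves down with the button
- trimmer_key (a joint): travel of the white button in m: 0 out (start), 0.007 fully in. It goes straight down against a steady 2.5 N or so to the end of its travel and stays where it is left. The whole button is rubber-mounted: it yields a further 1 mm for each 2 N of push, 6 mm at most, and springs back that much on release, so its top is then 40 mm above the shelf, 8 mm proud of the trimmer. Pressing to about 6 N puts it fully in
- charger: grey charging box with two dark sockets, fixed to the shelf, 85 (x) x 120 (y) x 45 mm high. Origin: centre of its underside
- charger_key_top (a point): centre of the top face of the yellow round button (24 mm across) in the middle of the box's top; 60 mm above the shelf before pressing, moves down with the button
- charger_key (a joint): travel of the yellow button in m: 0 out (start), 0.007 fully in. Like the white one: 2.5 N or so, stays where it is left, rubber-mounted with 1 mm of extra give for each 2 N; about 6 N puts it fully in
- case: upright round aluminium clipper case, loose, 0.6 to 1 kg, 72 mm in diameter, rim 85 mm above the shelf, with a round flip lid (74 mm across, 12 mm thick) hinged on the rim at the case's own +x side, 37 mm from the axis, roughly away from the robot. Origin: centre of its underside; z up along its axis
- lid_top (a point): centre of the lid's upper face; with the lid shut it lies on the case's axis, 97 mm above the shelf. At the start the lid stands partly open, its free edge up to about 150 mm above the shelf and still reaching past the case's axis, so that a straight push down along the case's axis meets the lid and swings it shut
- case_lid (a joint): angle of the lid in rad: 0 shut, growing as it opens; 0.35 to 0.75 at the start. A stiff hinge (about 0.5 to 1 N at the lid's middle) holds it where it is left. Shut, it rests on a soft seal that gives about 1 mm for each 3 N of push at the lid's middle and springs back
- comb: wooden comb, loose, lying flat, 170 x 33 x 6 mm; bystander. Origin: on the shelf under the comb, x along it
- clip: steel hair clip, loose, 66 x 12 x 11 mm; bystander. Origin: centre of its underside, x along it
- bottle: small amber bottle with a black cap, loose, 48 mm in diameter, 130 mm tall, standing beyond the work; bystander. Origin: centre of its underside
Things that resemble listed ones, but are neither listed nor needed, are in the scene too. There is more than one size of the trimmer; the job needs the smaller. Leave any pink look-alike of the case alone.

How it is judged:
By the outcome, as a careful person would: the job done as asked, in the order asked, and still so for the second after the job is handed in, with the robot touching nothing.
It also fails if it takes over 53 s, if anything falls off the work surface, if the arm or the gripper's body presses on something with over 40 N, if the wrist force passes 120 N, or if a joint passes its speed limit or range.

ROBOT

A 6-joint arm with a two-finger parallel gripper is mounted at the origin on the work surface. World frame = base frame: x ahead of the robot, y to its left, z up, the work surface at z = 0. Lengths are in m, angles in rad, forces in N, time in s.
With the tool pointing down it reaches from about 0.25 to 0.725 m from the base axis. Payload 4 kg.
Tool frame: the origin (TCP) lies midway between the tips of the shut fingers; the grasp point (between the pads) lies 19 mm behind it; z points along the fingers, y is the direction in which the jaws open and shut (so a half turn about z gives the same grasp; the last joint's range is limited). The gripper opens to 85 mm and grips with 20 to 120 N. Pads are 22 mm wide; open, the fingers measure 114 mm over their backs; the gripper's body (76 mm by 85 mm) begins 54 mm behind the grasp point. The pads swing forward as they close: fully open they stand 13 mm farther back than shut.
Start: joints at [1.302, 0.241, 0.005, 1.335, 0, 1.571], TCP at [0.133, 0.482, 0.231] pointing down, gripper open.
Joint ranges: [-2.72, 2.72], [-1.05, 1.87], [-1.09, 1.28], [-1.99, 2.15], [-1.42, 1.44], [-3.14, 3.14]. Speed limits (rad/s): [2.79, 2.79, 3.14, 3.14, 3.14, 3.14].

INTERFACE

Orientations are given as a unit quaternion [x, y, z, w].
In Python, from workcell import bot, vision gives the robot as it stands. The module is installed in compiled form; this text tells all that it offers.
- The arm moves only by the tool send_rows, never from a script. Its argument "targets" is a list that holds one entry, the list of rows, each a list of 5 numbers: the shift along the world's x, y, z in cm, then the turn about the world's z in rad, then the finger opening in cm, from 0 to 8.54. A call has 1 to 12 rows; each row is the pose to reach, as a shift and turn from the pose commanded when the call began; what a row does not reach only later rows make up. A row lasts 1/8 s, in which the tool goes at most 62.5 mm and 10.7 degrees, less where a joint would pass 70% of its speed; a pose out of reach is approached as far as the arm can. A call with a gripper value outside its range is refused whole. The fingers move at their own pace and stop on an object; the grip force is fixed at half the most. Time passes only in rows, so rows that repeat a pose let the fingers close. It gives the time, the measured TCP pose, the force and the opening at its end, in the units of the state.
- bot.get_obs(): the state, without advancing time (a new reading comes with each control period).
- vision.camera(name): name is "side" or "top"; returns the picture (480x640x3 uint8, red, green, blue); there is no depth.
- vision.get_calibration(name): a dict with "vertical_fov" (degrees; the focal length in pixels is half the picture's height over the tangent of half this angle, whatever the lens; pixels are square), "cx", "cy" (the principal point, pixels), "k1" (the pictures are not rectified: a ray, as slopes to the right and down, at radius r is drawn at 1 + k1 r^2 times it, then the intrinsics apply), "rvec" (rotation vector, rad) and "tvec" (3), from world to camera coordinates, as OpenCV has them. Camera axes: x right, y down, z forward; pixel columns grow to the right and rows downward; lengths in m; the calibration is good to about 2 mm. A picture is of the moment at which its call begins. get_calibration takes no time and is no camera call.
- bot.job_done(): hands the job in, once; it reports no verdict.
Trained networks look in the newest picture that a camera, given by its name, has taken for a name from the list of things; names that differ only in an ending like _2 or _b are one class to them, and where a whole thing is asked for, a point or a joint stands for the part that bears it (a point fixed in the world has none). Each returns a list of dicts, best first, with "score" (0 to 1); they miss things now and then, are a little off and sometimes report something else, mostly with a low value. They report only what shows in the picture. A call takes as long as a camera call. They do not tell look-alikes from the thing itself.
- vision.boxes_of(target, camera): "uv" ([column, row] in pixels, amid what is visible of it).
The state is a dict: "clock": time; "joint_pos": joint angles; "joint_vel": joint speeds; "tau": joint torques, N m; "eef_pos": TCP position; "tool_rot": TCP orientation; "ft_force": force on the tool from outside, world axes, zero at the start; "ft_torque": the same for the moment, N m; "grip_width": finger opening in m.
Only numpy, scipy, OpenCV 4.12 (cv2) and the standard library are available. Lean on these libraries where they do the work, as an engineer would, in place of code of your own. Each camera call takes 0.05 s, during which the arm holds its last target.

## Working session

There is one attempt and no reset: what is moved stays moved. The work goes in short steps, Python scripts to look and compute and a tool call to move; the robot and the scene stay as the last step left them, time stands still between calls to the robot, and variables do not carry over. Pictures are saved under pics/ and viewed, and the job is handed in when it is done.

Besides the shell and the picture viewer there is one more tool, called after "Request:" in YAML: its name, and indented under it one key for each argument. send_rows: Moves the arm, as the interface text tells. Its arguments: {"type":"object","properties":{"targets":{"type":"array"}},"required":["targets"]}

```bash
mkdir -p pics; cat > h.py <<'E'
import numpy as np, cv2
from workcell import bot, vision
def cal(n):
    c=vision.get_calibration(n); f=240/np.tan(np.radians(c["vertical_fov"])/2)
    R=cv2.Rodrigues(np.array(c["rvec"],float))[0]; t=np.array(c["tvec"],float).ravel()
    return c,f,R,t
def ray(n,uv):
    c,f,R,t=cal(n); d=np.array([(uv[0]-c["cx"])/f,(uv[1]-c["cy"])/f]); s=d.copy()
    for _ in range(50): s=d/(1+c["k1"]*(s@s))
    return -R.T@t, R.T@np.array([s[0],s[1],1])
def atz(n,uv,z):
    o,d=ray(n,uv); return o+d*(z-o[2])/d[2]
def proj(n,p):
    c,f,R,t=cal(n); q=R@np.array(p,float)+t; s=q[:2]/q[2]; s=s*(1+c["k1"]*(s@s))
    return s*f+[c["cx"],c["cy"]]
def tri(a,uva,b,uvb):
    o1,d1=ray(a,uva);o2,d2=ray(b,uvb)
    A=np.stack([d1,-d2],1); s=np.linalg.lstsq(A,o2-o1,rcond=None)[0]
    p,q=o1+d1*s[0],o2+d2*s[1]; return (p+q)/2,np.linalg.norm(p-q)
E
python3 - <<'E'
from h import *
for n in("top","side"):
    im=vision.camera(n); cv2.imwrite(f"pics/{n}0.png",im[:,:,::-1])
    print(n,"cam",ray(n,(320,240)), vision.get_calibration(n)["k1"])
    for t in("trimmer_key_top","charger_key_top","lid_top","trimmer","charger","case","comb","clip","bottle"):
        print(t,[(np.round(b["uv"]).tolist(),round(b["score"],2)) for b in vision.boxes_of(t,n)])
o=bot.get_obs();print(o["clock"],o["eef_pos"],o["ft_force"],o["grip_width"])
E
```

```text
top cam (array([ 0.43143936, -0.05211664,  0.9340099 ]), array([ 0.12942051, -0.01196439, -0.99156599])) -0.1046982027269768
trimmer_key_top [([510.0, 272.0], 0.47), ([423.0, 233.0], 0.41)]
charger_key_top [([155.0, 245.0], 0.6)]
lid_top [([297.0, 275.0], 0.66), ([321.0, 355.0], 0.57), ([301.0, 278.0], 0.42), ([280.0, 153.0], 0.24)]
trimmer [([423.0, 226.0], 0.89), ([503.0, 278.0], 0.67)]
charger [([158.0, 247.0], 0.94), ([351.0, 281.0], 0.35)]
case [([302.0, 278.0], 0.74), ([318.0, 352.0], 0.73)]
comb [([220.0, 246.0], 0.79)]
clip [([351.0, 277.0], 0.49)]
bottle [([278.0, 153.0], 0.97), ([152.0, 246.0], 0.53), ([301.0, 278.0], 0.18)]
side cam (array([ 0.52798527, -0.7750319 ,  0.54358321]), array([ 0.04519284,  0.8325244 , -0.55286921])) 0.030207612697146433
trimmer_key_top [([325.0, 342.0], 0.56)]
charger_key_top [([313.0, 218.0], 0.57)]
lid_top [([191.0, 235.0], 0.93), ([273.0, 212.0], 0.64)]
trimmer [([256.0, 444.0], 0.67), ([337.0, 345.0], 0.58), ([396.0, 222.0], 0.3), ([301.0, 172.0], 0.27)]
charger [([298.0, 186.0], 0.76)]
case [([268.0, 238.0], 0.86), ([193.0, 251.0], 0.63), ([298.0, 185.0], 0.29)]
comb [([317.0, 216.0], 0.59)]
clip [([271.0, 292.0], 0.69)]
bottle [([396.0, 224.0], 0.97)]
1.0 [0.13275715 0.48205503 0.23133677] [-0.68038585 -0.67320059 -0.24015427] 0.08549246019739494
```

View pics/top0.png

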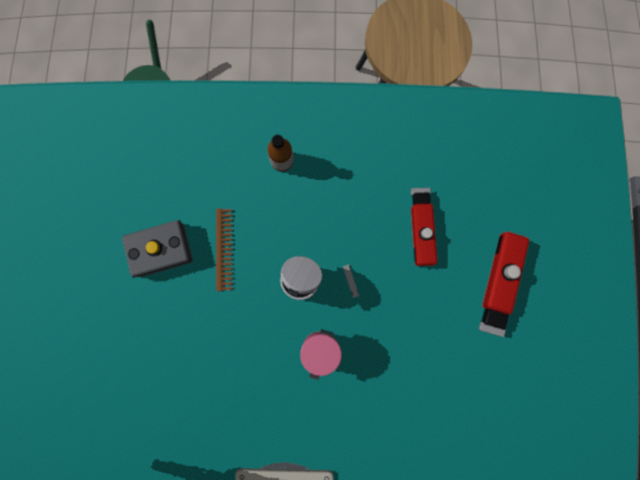

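View pics/side0.png

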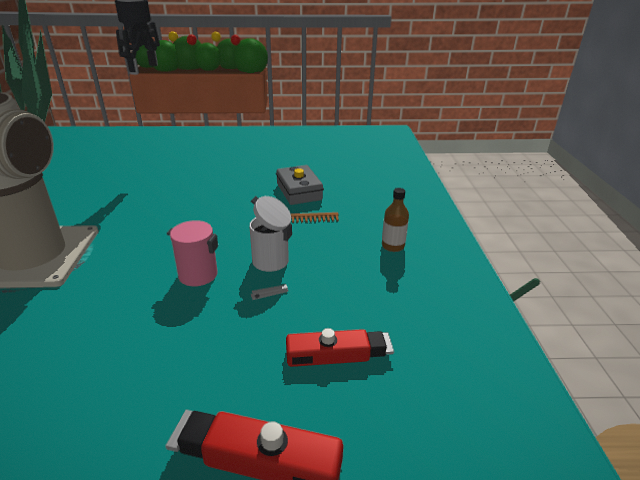

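The top view shows the small trimmer's button at (427,233), the yellow button at (152,247), the aluminium case at (301,278) and the pink decoy at (321,355). The side view has the small trimmer's button at (328,336), the yellow button at (299,173) and the lid at (273,213). I'll refine these and triangulate.

```bash
python3 - <<'E'
from h import *
def cen(n,mask,c,r):
    m=np.zeros_like(mask);u,v=c;m[v-r:v+r,u-r:u+r]=mask[v-r:v+r,u-r:u+r]
    ys,xs=np.nonzero(m);return (xs.mean(),ys.mean()),(xs.min(),xs.max(),ys.min(),ys.max())
I={n:cv2.imread(f"pics/{n}0.png")[:,:,::-1].astype(int) for n in("top","side")}
W={n:(i.min(2)>140) for n,i in I.items()}
Y={n:(i[:,:,0]>120)&(i[:,:,1]>90)&(i[:,:,2]<80) for n,i in I.items()}
for nm,M,ct,cs in(("white",W,(427,233),(328,336)),("yellow",Y,(152,247),(299,173))):
    a,ba=cen("top",M["top"],ct,12);b,bb=cen("side",M["side"],cs,13)
    print(nm,a,ba,b,bb,tri("top",a,"side",b))
    for z in (.04,.047,.06): print(z,atz("top",a,z),atz("side",b,z))
# case base / cylinder etc
for nm,uv,z in(("comb1",(226,210),0),("comb2",(226,290),0),("clip",(351,281),0.005),("bottle",(278,141),.13),("pink",(321,355),.097),("tr_head",(421,190),.015),("tr_tail",(426,265),.03),("lid",(301,272),.12)):
    print(nm,atz("top",uv,z))
print("shelf side/ table corner",atz("side",(268,268),0))
for n,uv,s in(("top",(301,278),6),("side",(270,235),6)):
    i=I[n].astype(np.uint8);u,v=uv;c=i[v-50:v+50,u-60:u+60,::-1];cv2.imwrite(f"pics/{n}_case.png",cv2.resize(c,None,fx=6,fy=6,interpolation=cv2.INTER_CUBIC))
E
```

```text
white (np.float64(426.58730158730157), np.float64(232.42857142857142)) (np.int64(422), np.int64(431), np.int64(228), np.int64(236)) (np.float64(327.64367816091954), np.float64(332.6666666666667)) (np.int64(322), np.int64(333), np.int64(329), np.int64(337)) (array([ 0.56773345, -0.27330802,  0.04536437]), np.float64(0.002276134462411638))
0.04 [ 0.56739996 -0.2746674   0.04      ] [ 0.56931208 -0.26768408  0.04      ]
0.047 [ 0.56633541 -0.27292485  0.047     ] [ 0.56873762 -0.27473641  0.047     ]
0.06 [ 0.56435837 -0.26968869  0.06      ] [ 0.56767077 -0.28783359  0.06      ]
yellow (np.float64(150.954128440367), np.float64(246.71559633027522)) (np.int64(146), np.int64(156), np.int64(241), np.int64(252)) (np.float64(298.65), np.float64(170.875)) (np.int64(294), np.int64(303), np.int64(168), np.int64(176)) (array([0.52806468, 0.26663258, 0.05547682]), np.float64(0.002583574021637112))
0.04 [0.52844725 0.27210883 0.04      ] [0.52938697 0.30010683 0.04      ]
0.047 [0.52768768 0.26957018 0.047     ] [0.52936749 0.28516199 0.047     ]
0.06 [0.52627707 0.26485555 0.06      ] [0.5293313  0.25740729 0.06      ]
comb1 [0.6124972  0.13288938 0.        ]
comb2 [0.44719627 0.1260694  0.        ]
clip [ 0.47011182 -0.12759604  0.005     ]
bottle [0.71727097 0.01800769 0.13      ]
pink [ 0.33219384 -0.06760338  0.097     ]
tr_head [ 0.65977067 -0.27044694  0.015     ]
tr_tail [ 0.50323618 -0.27528437  0.03      ]
lid [ 0.47972792 -0.02917175  0.12      ]
shelf side/ table corner [ 0.46767488 -0.05180588  0.        ]
```

View pics/top_case.png

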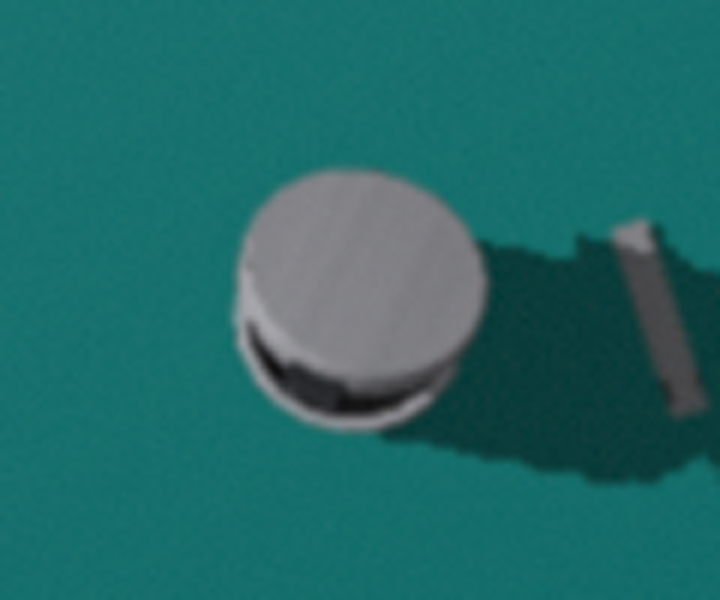

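View pics/side_case.png

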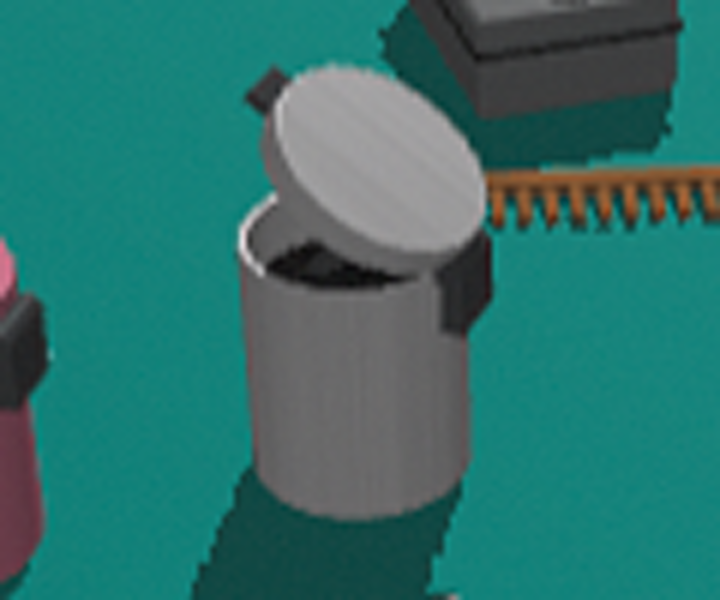

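Request:
send_rows:
  targets:
    - [[43.5,-75.6,0,0,0],[43.5,-75.6,0,0,0],[43.5,-75.6,0,0,0],[43.5,-75.6,0,0,0],[43.5,-75.6,0,0,0],[43.5,-75.6,0,0,0],[43.5,-75.6,0,0,0],[43.5,-75.6,0,0,0],[43.5,-75.6,0,0,0],[43.5,-75.6,0,0,0],[43.5,-75.6,0,0,0],[43.5,-75.6,0,0,0]]

```text
clock: 2.5
eef_pos: [0.5077, -0.1701, 0.2314]
tool_rot: [0.134, 0.991, 0.0, 0.0]
ft_force: [0.0, 0.6, -0.3]
grip_width: 0.0001
```

```bash
cat > fit.py <<'E'
from h import *
from scipy.optimize import least_squares
# fit case xy from silhouette tangents: side left/right edges of the body, bottom; top rim edge
T=[(241+x/6,228+y/6) for x,y in((238,310),(245,355),(265,390),(300,418),(345,432),(390,424),(430,400))]
S=[(210+x/6,185+y/6) for x,y in((258,480),(285,502),(320,516),(355,520),(400,514),(440,500),(466,478))]
def res(p):
    r=[np.hypot(*(atz("top",u,.085)[:2]-p))-.036 for u in T]
    r+=[np.hypot(*(atz("side",u,0)[:2]-p))-.036 for u in S]
    return r
s=least_squares(res,[.475,-.03]);print("case",s.x,np.round(np.array(s.fun)*1e3,1))
for nm,k in(("top",slice(0,7)),("side",slice(7,14))):
    print(nm,least_squares(lambda p:np.array(res(p))[k],[.475,-.03]).x)
c=s.x
# lid ellipse upper face in side & top
TL=[(241+x/6,228+y/6) for x,y in((350,169),(250,230),(487,280),(300,358),(375,380),(440,352),(460,215))]
SL=[(210+x/6,185+y/6) for x,y in((335,66),(275,120),(300,185),(350,235),(415,255),(465,240),(486,195),(455,135),(400,88))]
def face(q):
    cx,cy,yaw,a=q
    h=np.array([np.cos(yaw),np.sin(yaw),0]);l=np.array([-h[1],h[0],0]);z=np.array([0,0,1.])
    H=np.array([cx,cy,.085])+.037*h
    d=-h*np.cos(a)+z*np.sin(a); n=h*np.sin(a)+z*np.cos(a)
    C=H+.037*d+.012*n
    t=np.linspace(0,2*np.pi,120)
    return C,d,C+.037*(np.cos(t)[:,None]*d+np.sin(t)[:,None]*l)
def r2(q):
    _,_,P=face(q);o=[]
    for n,L in(("top",TL),("side",SL)):
        pp=np.array([proj(n,p) for p in P])
        o+=[np.min(np.hypot(*(pp-u).T)) for u in L]
    return np.array(o+list((q[:2]-c)/.003))
b=min((least_squares(r2,[c[0],c[1],y,.5],diff_step=1e-4) for y in(-.4,0,.4)),key=lambda s:s.cost)
print("q",b.x,np.round(b.fun,1)); C,d,_=face(b.x);print("lidC",C,"free edge",C+.037*d)
E
python3 fit.py; python3 -c "
from workcell import bot
o=bot.get_obs();print(o['clock'],o['eef_pos'],o['ft_force'],o['grip_width'])"
```

```text
case [ 0.4688622  -0.02692157] [ 0.1  1.   1.8  2.3  2.8  1.9  1.  -2.  -2.  -0.5  0.6  1.3  3.   3.6]
top [ 0.46657526 -0.02659024]
side [ 0.47203745 -0.02746854]
2.5 [ 0.50769139 -0.17009776  0.23143751] [ 0.00553011  0.64981112 -0.25761435] 8.923891808158962e-05Traceback (most recent call last):
  File "fit.py", line 31, in <module>
    b=min((least_squares(r2,[c[0],c[1],y,.5],diff_step=1e-4) for y in(-.4,0,.4)),key=lambda s:s.cost)
  File "fit.py", line 31, in <genexpr>
    b=min((least_squares(r2,[c[0],c[1],y,.5],diff_step=1e-4) for y in(-.4,0,.4)),key=lambda s:s.cost)
           ~~~~~~~~~~~~~^^^^^^^^^^^^^^^^^^^^^^^^^^^^^^^^^^^^
    return func(*args, **kwargs)
    result = trf(vector_fun.fun, vector_fun.jac, x0, f0, J0, lb, ub, ftol, xtol,
                 gtol, max_nfev, x_scale, loss_function, tr_solver,
                 tr_options.copy(), verbose, callback=callback_wrapped)
    return trf_no_bounds(
        fun, jac, x0, f0, J0, ftol, xtol, gtol, max_nfev, x_scale,
        loss_function, tr_solver, tr_options, verbose, callback=callback)
    J = jac(x)
    self._update_jac()
[... 705 characters left out ...]
    ^^^^^^^
    f = np.atleast_1d(self.fun(x, *self.args, **self.kwargs))
                      ~~~~~~~~^^^^^^^^^^^^^^^^^^^^^^^^^^^^^^
    return np.atleast_1d(self.fun(x))
                         ~~~~~~~~^^^
    return self.f(x, *self.args, **self.kwargs)
           ~~~~~~^^^^^^^^^^^^^^^^^^^^^^^^^^^^^^
  File "fit.py", line 28, in r2
    pp=np.array([proj(n,p) for p in P])
                 ~~~~^^^^^
  File "h.py", line 14, in proj
    c,f,R,t=cal(n); q=R@np.array(p,float)+t; s=q[:2]/q[2]; s=s*(1+c["k1"]*(s@s))
            ~~~^^^
  File "h.py", line 4, in cal
    c=vision.get_calibration(n); f=240/np.tan(np.radians(c["vertical_fov"])/2)
ValueError: time passes only in moves, steps and waits
```

Request:
send_rows:
  targets:
    - [[6,-10.4,0,0,0],[6,-10.4,0,0,0],[6,-10.4,-5,0,0],[6,-10.4,-11,0,0],[6,-10.4,-16,0,0],[6,-10.4,-16,0,0],[6,-10.4,-16,0,0]]

```text
clock: 3.38
eef_pos: [0.5681, -0.2726, 0.0733]
tool_rot: [0.134, 0.991, -0.0, 0.001]
ft_force: [-0.6, -0.2, 0.4]
grip_width: -0.0
```

```bash
sed -i 's/^def cal(n):/import functools\n@functools.lru_cache(None)\ndef cal(n):/' h.py; python3 fit.py; python3 - <<'E'
from h import *
for n in("top","side"):
    i=vision.camera(n)[:,:,::-1]; u,v=((427,233) if n=="top" else (328,330)); c=i[v-50:v+50,u-60:u+60]
    cv2.imwrite(f"pics/{n}1.png",cv2.resize(c,None,fx=5,fy=5,interpolation=cv2.INTER_CUBIC))
E
```

```text
case [ 0.4688622  -0.02692157] [ 0.1  1.   1.8  2.3  2.8  1.9  1.  -2.  -2.  -0.5  0.6  1.3  3.   3.6]
top [ 0.46657526 -0.02659024]
side [ 0.47203745 -0.02746854]
q [ 0.469113   -0.02673248 -0.34503393  0.54230003] [1.2 0.6 0.1 1.2 1.3 0.6 0.6 0.4 1.8 0.9 0.8 1.  0.6 0.8 0.  0.2 0.1 0.1]
lidC [ 0.47993703 -0.03062275  0.11437426] free edge [ 0.45011341 -0.01990382  0.13347023]
```

View pics/side1.png

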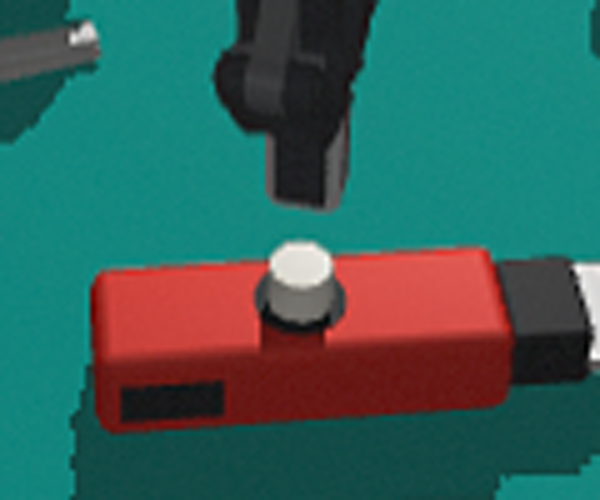

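View pics/top1.png

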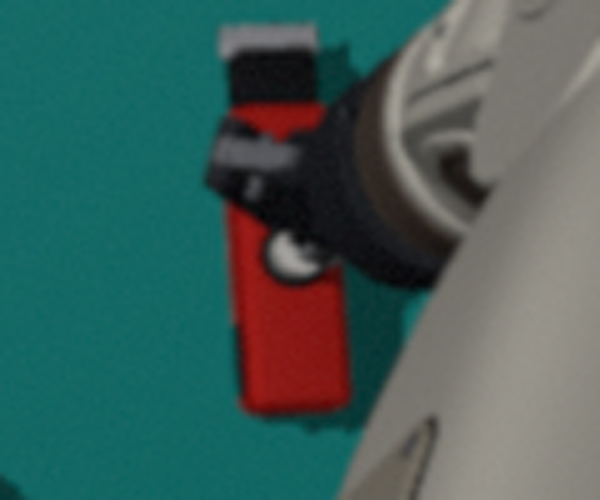

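The fingertip at side pixel (330,321) is directly above the white button at (328,333). I'll press in small steps.

Request:
send_rows:
  targets:
    - [[0,-0.1,-1,0,0],[0,-0.1,-2,0,0],[0,-0.1,-2.4,0,0],[0,-0.1,-2.8,0,0],[0,-0.1,-2.8,0,0]]

```text
clock: 4.1
eef_pos: [0.5665, -0.2729, 0.043]
tool_rot: [0.134, 0.991, 0.0, -0.0]
ft_force: [-0.8, 0.2, 1.5]
grip_width: -0.0001
```

Request:
send_rows:
  targets:
    - [[0,0,-0.2,0,0],[0,0,-0.4,0,0],[0,0,-0.5,0,0],[0,0,-0.5,0,0]]

```text
clock: 4.6
eef_pos: [0.567, -0.2731, 0.0385]
tool_rot: [0.134, 0.991, -0.0, 0.0]
ft_force: [-0.7, 0.7, 4.0]
grip_width: -0.0002
```

Request:
send_rows:
  targets:
    - [[0,0,-0.1,0,0],[0,0,-0.15,0,0],[0,0,-0.15,0,0]]

```text
clock: 4.97
eef_pos: [0.567, -0.2731, 0.0373]
tool_rot: [0.134, 0.991, -0.0, 0.0]
ft_force: [-1.2, 0.5, 6.1]
grip_width: -0.0003
```

Request:
send_rows:
  targets:
    - [[0,0,-0.07,0,0],[0,0,-0.07,0,0],[0,0,-0.07,0,0]]

```text
clock: 5.35
eef_pos: [0.5671, -0.2731, 0.0368]
tool_rot: [0.134, 0.991, -0.0, 0.0]
ft_force: [-2.3, 1.2, 7.4]
grip_width: -0.0001
```

Request:
send_rows:
  targets:
    - [[0,0,3,0,0],[0,0,9,0,0],[0,0,15,0,0],[0,0,18,0,0],[-1,13,18,0,0],[-2,30,18,0,0],[-4,53.6,18,0,0],[-4,53.6,18,0,0],[-4,53.6,18,0,0],[-4,53.6,18,0,0],[-4,53.6,18,0,0],[-4,53.6,18,0,0]]

```text
clock: 6.85
eef_pos: [0.5295, 0.2276, 0.2157]
tool_rot: [0.134, 0.991, 0.0, 0.0]
ft_force: [1.6, -0.1, 0.9]
grip_width: -0.0002
```

```bash
python3 - <<'E'
from h import *
for n in("top","side"):
    i=vision.camera(n)[:,:,::-1]; cv2.imwrite(f"pics/{n}2f.png",i);u,v=((427,233) if n=="top" else (328,330)); c=i[v-50:v+50,u-60:u+60]
    cv2.imwrite(f"pics/{n}2.png",cv2.resize(c,None,fx=5,fy=5,interpolation=cv2.INTER_CUBIC))
E
```

```text
(no output)
```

View pics/side2.png

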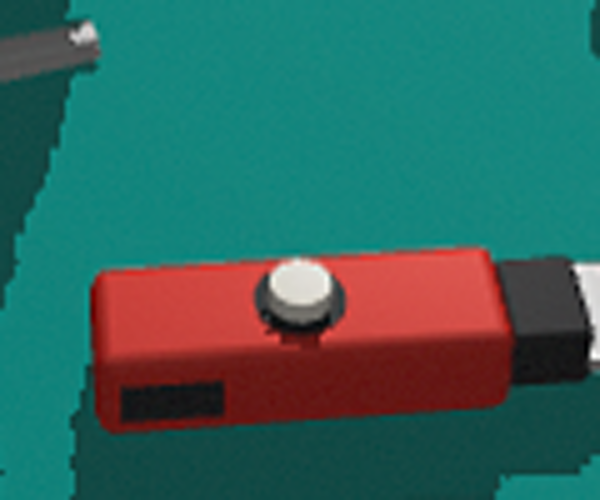

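View pics/top2.png

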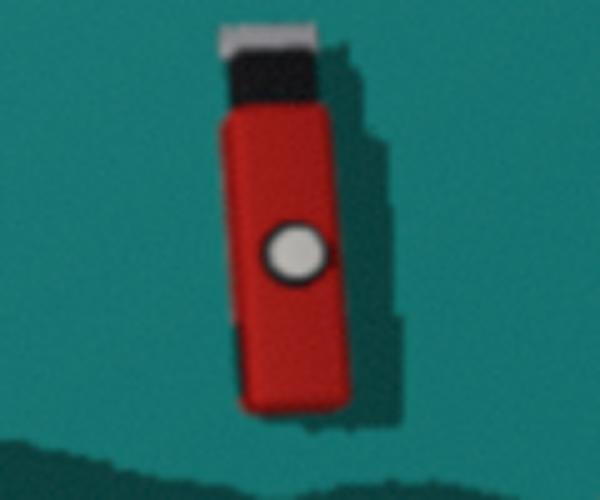

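The trimmer body hasn't moved. The white button's top went from about (301,264) to (300,282) in the side crop. I'll compare that with the predicted 7 mm travel and carry on to the charger.

Request:
send_rows:
  targets:
    - [[-0.2,3.5,0,0,0],[-0.2,3.5,-4,0,0],[-0.2,3.5,-9,0,0],[-0.2,3.5,-13.5,0,0],[-0.2,3.5,-13.5,0,0],[-0.2,3.5,-13.5,0,0]]

```text
clock: 7.7
eef_pos: [0.5288, 0.2607, 0.0825]
tool_rot: [0.134, 0.991, 0.001, 0.001]
ft_force: [0.7, 0.1, 1.5]
grip_width: 0.0001
```

```bash
python3 - <<'E'
from h import *
a=proj("side",(.568,-.274,.047));b=proj("side",(.568,-.274,.040));print(a,b,(b-a)*5, "in crop")
for n in("top","side"):
    i=vision.camera(n)[:,:,::-1]; u,v=((152,247) if n=="top" else (299,173)); c=i[v-50:v+50,u-60:u+60]
    cv2.imwrite(f"pics/{n}3.png",cv2.resize(c,None,fx=5,fy=5,interpolation=cv2.INTER_CUBIC))
E
```

```text
[327.11586961 332.31555958] [327.01282674 335.7558429 ] [-0.51521434 17.20141659] in crop
```

View pics/side3.png

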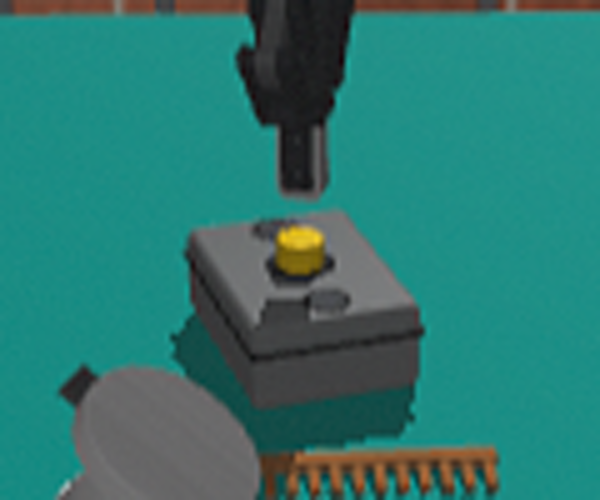

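View pics/top3.png

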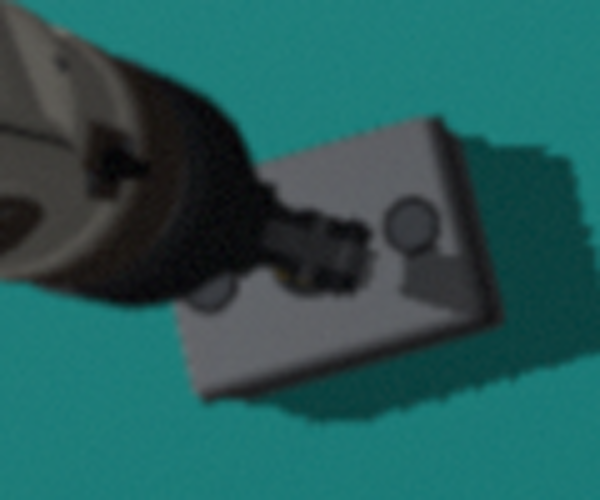

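```bash
python3 - <<'E'
from h import *
for n,o in(("top",(92,197)),("side",(239,123))):
    for p in((.5288,.2607,.0825),(.5288,.2607,.06),(.527,.263,.06),(.527,.263,.053)): print(n,p,(proj(n,p)-o)*5)
E
```

```text
top (0.5288, 0.2607, 0.0825) [285.24577548 235.33807646]
top (0.5288, 0.2607, 0.06) [305.60094065 242.32112732]
top (0.527, 0.263, 0.06) [299.54383923 246.81777963]
top (0.527, 0.263, 0.053) [305.72141884 248.88590685]
side (0.5288, 0.2607, 0.0825) [296.60735145 193.73874376]
side (0.5288, 0.2607, 0.06) [297.11484628 236.48753102]
side (0.527, 0.263, 0.06) [293.3910359  234.50259102]
side (0.527, 0.263, 0.053) [293.55854512 247.59958633]
```

Predicted and seen button travel agree (17.2 vs about 18 crop pixels). The tip sits over the yellow button: predicted (297,194) and seen (302,193) in the side crop. Pressing now.

Request:
send_rows:
  targets:
    - [[0,0.1,-1,0,0],[0,0.1,-1.8,0,0],[0,0.1,-2.3,0,0],[0,0.1,-2.7,0,0],[0,0.1,-2.7,0,0]]

```text
clock: 8.43
eef_pos: [0.5274, 0.2615, 0.0538]
tool_rot: [0.134, 0.991, -0.0, -0.0]
ft_force: [-2.3, 1.2, 1.4]
grip_width: -0.0003
```

Request:
send_rows:
  targets:
    - [[0,0,-0.2,0,0],[0,0,-0.4,0,0],[0,0,-0.4,0,0]]

```text
clock: 8.8
eef_pos: [0.5276, 0.2616, 0.0504]
tool_rot: [0.134, 0.991, 0.0, 0.0]
ft_force: [-2.1, -0.2, 5.8]
grip_width: -0.0004
```

Request:
send_rows:
  targets:
    - [[0,0,-0.1,0,0],[0,0,-0.1,0,0],[0,0,-0.1,0,0]]

```text
clock: 9.18
eef_pos: [0.5276, 0.2616, 0.0498]
tool_rot: [0.134, 0.991, 0.0, 0.0]
ft_force: [-3.3, -1.9, 7.5]
grip_width: -0.0001
```

Request:
send_rows:
  targets:
    - [[0,0,3,0,0],[0,0,9,0,0],[0,0,15,0,0],[0,0,16,0,0],[-1,-6,16,0,0],[-3,-12,16,0,0],[-4.5,-18,16,0,0],[-5.5,-24,16,0,0],[-5.9,-28.9,16,0,0],[-5.9,-28.9,16,0,0],[-5.9,-28.9,16,0,0],[-5.9,-28.9,16,0,0]]

```text
clock: 10.68
eef_pos: [0.4687, -0.0263, 0.2086]
tool_rot: [0.133, 0.991, 0.0, -0.0]
ft_force: [0.5, -0.2, -0.2]
grip_width: -0.0001
```

```bash
python3 - <<'E'
from h import *
print((proj("side",(.528,.262,.060))-(239,123))*5,(proj("side",(.528,.262,.053))-(239,123))*5)
i=vision.camera("side")[:,:,::-1]; u,v=(299,173); c=i[v-50:v+50,u-60:u+60]
cv2.imwrite(f"pics/side4.png",cv2.resize(c,None,fx=5,fy=5,interpolation=cv2.INTER_CUBIC))
u,v=(273,230); c=i[v-75:v+75,u-100:u+100]
cv2.imwrite(f"pics/side4b.png",cv2.resize(c,None,fx=4,fy=4,interpolation=cv2.INTER_CUBIC))
E
```

```text
[295.45530196 235.36119374] [295.61606628 248.46463118]
```

View pics/side4.png

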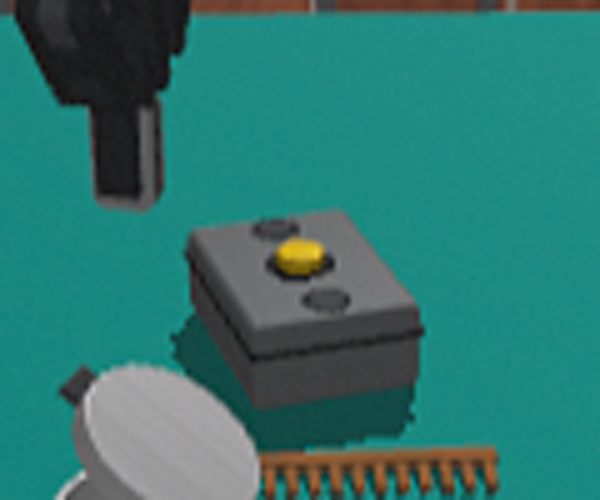

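View pics/side4b.png

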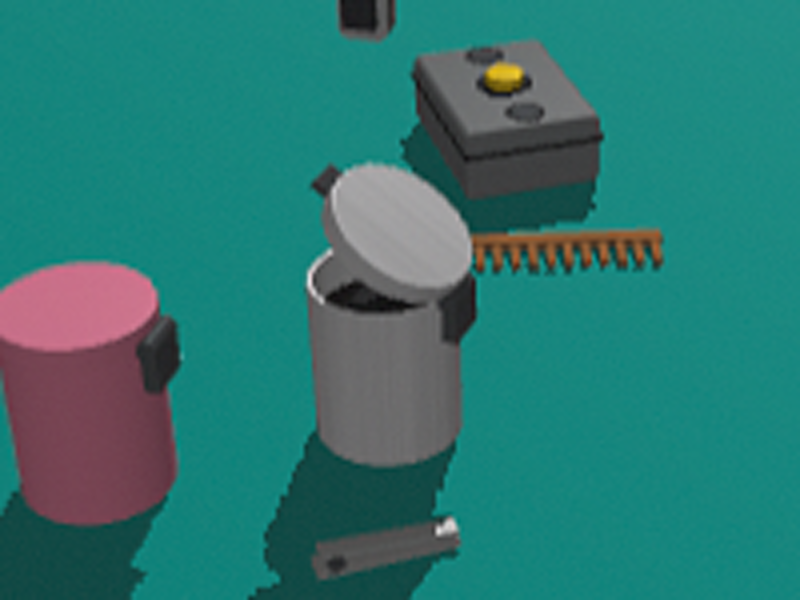

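The yellow button is in: its top moved down about 13 crop pixels, as predicted. The fingertip is over the case's axis, so I'll push the lid slowly.

Request:
send_rows:
  targets:
    - [[0,0,-4,0,0],[0,0,-7,0,0],[0,0,-8,0,0],[0,0,-8.5,0,0],[0,0,-9,0,0],[0,0,-9.4,0,0],[0,0,-9.8,0,0],[0,0,-10.2,0,0],[0,0,-10.6,0,0],[0,0,-10.8,0,0],[0,0,-10.9,0,0],[0,0,-10.9,0,0]]

```text
clock: 12.22
eef_pos: [0.4687, -0.0274, 0.1]
tool_rot: [0.134, 0.991, -0.0, -0.0]
ft_force: [0.3, 0.2, 0.6]
grip_width: -0.0002
```

Request:
send_rows:
  targets:
    - [[0,0,-0.2,0,0],[0,0,-0.4,0,0],[0,0,-0.4,0,0]]

```text
clock: 12.6
eef_pos: [0.4686, -0.0273, 0.0963]
tool_rot: [0.134, 0.991, 0.0, 0.0]
ft_force: [-1.8, 1.1, 2.8]
grip_width: -0.0003
```

Request:
send_rows:
  targets:
    - [[0,0,-0.1,0,0],[0,0,-0.1,0,0],[0,0,-0.1,0,0]]

```text
clock: 12.98
eef_pos: [0.4685, -0.0273, 0.0956]
tool_rot: [0.134, 0.991, 0.0, -0.0]
ft_force: [-3.5, 0.1, 6.8]
grip_width: 0.0001
```

Request:
send_rows:
  targets:
    - [[0,0,0.3,0,0],[0,0,2,0,0],[0,0,6,0,0],[0,0,12,0,0],[-2,6,14,0,0],[-6,12,14,0,0],[-10,18,14,0,0],[-14,24,14,0,0],[-18,30,14,0,0],[-20,34,14,0,0],[-20,34,14,0,0],[-20,34,14,0,0]]

```text
clock: 14.48
eef_pos: [0.2679, 0.3138, 0.2349]
tool_rot: [0.132, 0.991, -0.0, 0.0]
ft_force: [0.2, -0.2, 0.5]
grip_width: -0.0002
```

```bash
python3 - <<'E'
from h import *
for n in("top","side"): cv2.imwrite(f"pics/{n}5.png",vision.camera(n)[:,:,::-1])
i=cv2.imread("pics/side5.png");c=i[155:305,173:373]
t=np.linspace(0,6.3,60);c=cv2.resize(c,None,fx=4,fy=4,interpolation=cv2.INTER_CUBIC)
for a in t:
    p=(proj("side",(.4691+.037*np.cos(a),-.0267+.037*np.sin(a),.097))-(173,155))*4
    cv2.circle(c,(int(p[0]),int(p[1])),1,(0,0,255),-1)
cv2.imwrite("pics/side5b.png",c)
E
```

```text
(no output)
```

View pics/side5b.png

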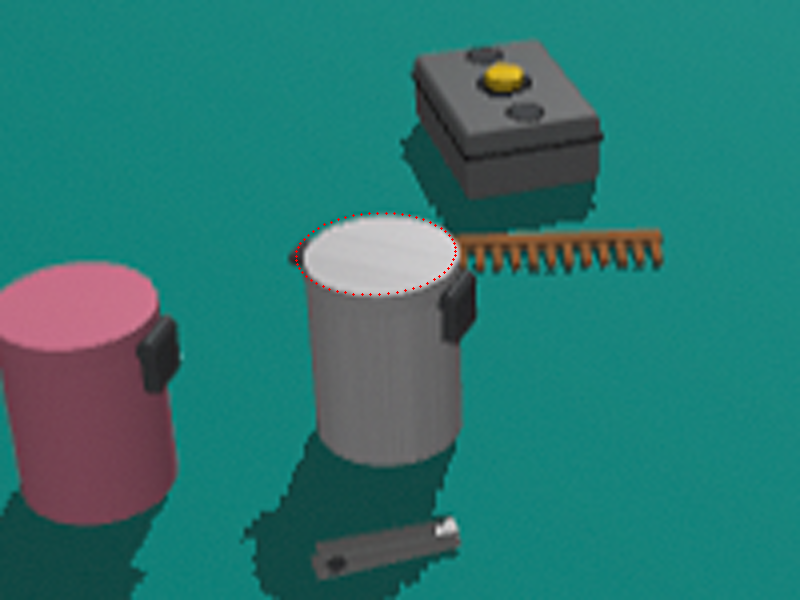

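View pics/top5.png

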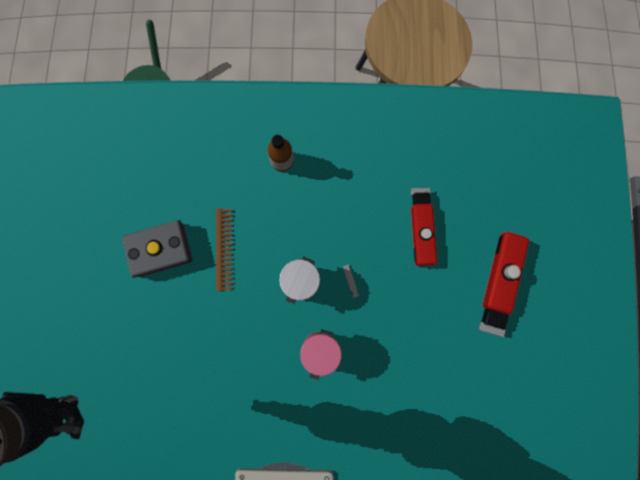

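View pics/side5.png

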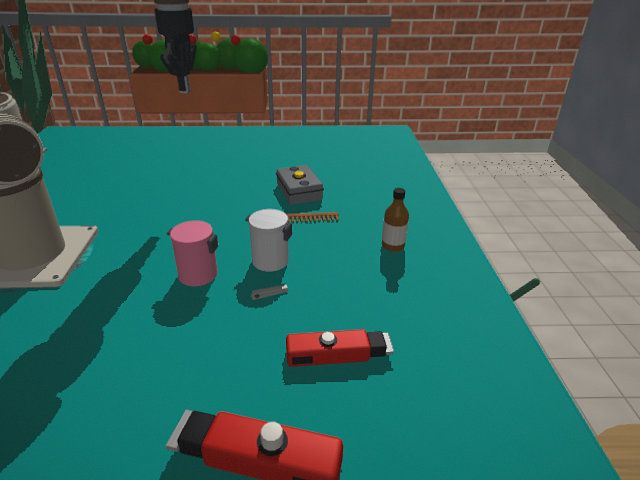

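The lid lies flat on the rim, around (380,255) in the side crop, and matches the predicted shut outline. Both buttons are down, nothing else has moved, and the arm is clear.

```bash
python3 -c "
from workcell import bot
print(bot.job_done())"
```

```text
the job is handed in; nothing more can be done
None
```

The kit is shut down, in the order asked. With closed fingertips I pressed the smaller trimmer's white button to about 7.4 N, then the charger's yellow button to about 7.5 N. I then pushed the aluminium case's lid down onto its seal to about 6.8 N. The arm backed clear, and I handed the job in at about 14.6 s.

**Buttons:** the side camera showed the tops about 18 and 12–13 crop pixels lower. The predictions for full travel were 17 and 13.

**Lid:** it lies flat and fits the predicted shut outline to within about 1–2 pixels.

**Other items:** I compared the trimmer, case, comb, clip, bottle and look-alikes with the first pictures by eye. None had visibly moved.

**Small disagreements:** the two cameras differed by about 5 mm on the position of the case's axis and by 2–8 mm on the buttons. I used values in between. Sideways forces reached 3–4 N at full press. No check failed.

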